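# Load the bottle pallet and index it to the side head

### The arm

A 6-joint arm with a two-finger parallel gripper is mounted at the origin on the work surface. World frame = base frame: x ahead of the robot, y to its left, z up, the work surface at z = 0. Lengths are in mm, angles in rad, forces in N, time in s.
With the tool pointing down it reaches from about 350 to 775 mm from the base axis. Payload 7.3 kg.
Tool frame: the origin (TCP) lies at the very end of the fingers, on their centre line; the grasp point (between the pads) lies 19 mm behind it; x points along the fingers, z is the direction in which the jaws open and shut, and the axes are right-handed (so a half turn about x gives the same grasp; the last joint's range is limited). The gripper opens to 92 mm and grips with 3 to 60 N. Pads are 19 mm wide; open, the fingers measure 130 mm over their backs; the gripper's body (75 mm by 190 mm) begins 47 mm behind the grasp point.
Start: joints at [1.01, 0.342, 1.524, -0, 1.275, -0.146], TCP at [211.567, 480.504, 226.741] pointing down, gripper open.
Joint ranges: [-2.53, 2.53], [-0.77, 2.02], [0.04, 2.7], [-1, 4.14], [0.28, 2.66], [-3.11, 3.11]. Speed limits (rad/s): [2.57, 2.57, 3.14, 3.14, 3.14, 3.14].

### API

Orientations are given as [roll, pitch, yaw] about the fixed x, y, z axes, in that order (R = Rz(yaw) Ry(pitch) Rx(roll)).
In Python, from plant import * gives the robot as it stands.
- The arm moves only by the tool carry_out, never from a script. Its argument "rows" is a list of rows, each a list of 4 numbers: the shift along the world's x, y, z in mm, then the turn about the world's z in degrees. In form: [[x, y, z, twist], ...]. A call has 1 to 20 rows; each row is the pose to reach, as a shift and turn from the pose measured when the call began; what a row does not reach only later rows make up. A row lasts 1/12 s, in which the tool goes at most 41.7 mm and 7.16 degrees, less where a joint would pass 70% of its speed; a pose out of reach is approached as far as the arm can. A call with a gripper value outside its range is refused whole. "hand" is the finger opening in mm, from 0 to 91.8, set as the call begins (left out, the last holds). The fingers move at their own pace and stop on an object; the grip force is fixed at half the most. Time passes only in rows, so rows that repeat a pose let the fingers close. It gives the time, the measured TCP pose, the force and the opening at its end, in the units of the state.
- get_obs(): the state, without advancing time (a new reading comes with each control period).
- capture(name): name is "scene" or "top"; returns the picture (384x512x3 uint8, red, green, blue); there is no depth.
- camera_info(name): a dict with "camera_matrix" (3x3 intrinsics, pixels), "dist" ([k1, k2, p1, p2, k3] as OpenCV has them; the pictures are not rectified), "pose" (4x4, takes a point from camera to world coordinates). Camera axes: x right, y down, z forward; pixel columns grow to the right and rows downward; lengths in mm; the calibration is good to about 2 mm. A picture is of the moment at which its call begins. camera_info takes no time and is no camera call.
- close_job(): hands the job in, once; it reports no verdict.
The state is a dict: "time": time; "joint_positions": joint angles; "dq": joint speeds; "tau": joint torques, N m; "tool_pos": TCP position; "tcp_rot": TCP orientation; "contact_force": force on the tool from outside, world axes, zero at the start; "moment": the same for the moment, N m; "grip_width": finger opening in mm.
Only numpy, scipy, OpenCV 4.12 (cv2) and the standard library are available. Lean on these libraries where they do the work, as an engineer would, in place of code of your own. Each camera call takes 0.05 s, during which the arm holds its last target. There are 200 camera calls.

### The job

Pick up the white bottle with the green band and set it gently upright in the middle of the round black pad of the sliding pallet, while the pallet is still in its loading zone at the red-handle end of the rail, and let go of it. Then, without touching the bottle again, push the pallet by its red handle along the rail until it clicks into the first station, in front of the green side head, and do not push it beyond that station. Keep the bottle standing and leave everything else on the bench where it is.

Things in the scene. Friction and masses are not known exactly. Their poses are not given: they have to be found in the camera images.
- bottle: white plastic bottle with a wide green band round its middle and a green cap, standing upright among other containers. Body 54 mm diameter, straight from the foot to 90 mm height, then a shoulder up to 100 mm, cap 32 mm diameter up to 118 mm. Mass about 0.25 kg. Origin: centre of its underside; z up.
- rail: fixed dark steel base plate 120 (x) by 460 (y) mm with two aluminium guide bars, 28 mm high, and yellow end stops. Origin: centre of its underside, on the bench; its +y is the way the pallet is pushed. A green cast side head stands on the +x side of the first station: 60 to 148 mm from the centre line, 70 mm long in y, 97 mm high.
- pallet (a joint): travel (m) of the aluminium pallet (95 mm x, 190 mm y, deck top 45 mm above the bench) along the rail's +y. Below 0.07: loading zone. Spring-ball detents: first station 0.150, second (not to be used) 0.230; end 0.240. Some 1 N slides it, 6 N carry it over the bump before a detent; the crest is 8 mm before the station, past it the spring draws the pallet in and centres it.
- pad (a point): centre of the top face of the pallet's round black rubber pad, 84 mm diameter, flat, 48 mm above the bench, moves with the pallet. The bottle's foot belongs here. It lies 105 mm in rail +y from the handle. Axes as the rail's.
- handle (a point): centre of the top of the pallet's red push handle, an upright plate 48 mm wide (rail x), 12 mm thick (rail y), rising from the deck at 45 mm to its top at 115 mm above the bench; moves with the pallet. Push on its -y face. Axes as the rail's.
- station (a point): the point where the pad's centre (point pad) lies when the pallet is in the first station; fixed to the rail, yellow marks stand beside it on the base plate. Axes as the rail's.
- amber: bystander: amber glass jar with black lid, 58 mm diameter, 98 mm high, loose. Origin: centre of its underside.
- can: bystander: all-green can with white lid, 61 mm diameter, 97 mm high, loose. Origin: centre of its underside.
- funnel: bystander: aluminium funnel standing wide end down, 72 mm diameter, 75 mm high, loose. Origin: centre of its underside.
- bowl: bystander: blue bowl, 110 mm diameter, 50 mm high, loose. Origin: centre of its underside.
- driver: bystander: screwdriver 180 mm long lying on the bench, loose. Origin: its middle, on the underside.

How it is judged (in metres and radians):
On the way, in this order (a step that is already met when the one before it is completed fails the run):
1. the bottle stands upright in the middle of the pad, let go, with the pallet still in its loading zone (horizontal distance between bottle and pad below 0.015 m and z of bottle in the frame of pad between -0.005 and 0.006 m and angle between bottle's own z axis and vertical below 0.1 rad and value of joint pallet below 0.07 m and contact force between the fingers and bottle below 0.1 N and linear speed of bottle below 0.03 m/s), for 0.3 s.
2. the pallet, with the bottle standing on it, is in the first station's detent (horizontal distance between bottle and pad below 0.015 m and z of bottle in the frame of pad between -0.005 and 0.006 m and angle between bottle's own z axis and vertical below 0.1 rad and value of joint pallet between 0.145 and 0.155 m), for 0.2 s.
At the end, for the whole second after the job is handed in: the pallet rests in the first station's detent (travel 0.150 m, within 4 mm) and the bottle stands still and upright (within 0.1 rad) on its pad, the bottle's axis within 15 mm of the pad's centre (horizontal distance between bottle and pad below 0.015 m and z of bottle in the frame of pad between -0.005 and 0.006 m and angle between bottle's own z axis and vertical below 0.1 rad and value of joint pallet between 0.146 and 0.154 m and velocity of joint pallet between -0.01 and 0.01 m/s and linear speed of bottle below 0.02 m/s); the robot touches nothing.
It fails at once if the bottle is tipped by more than 0.5 rad (angle between bottle's own z axis and vertical above 0.5 rad).
It fails at once if the bottle is banged down on or against the pallet or rail (over 45 N) (contact force between bottle and rail above 45 N).
It fails at once if the pallet is pushed beyond the first station (travel over 0.175 m) (value of joint pallet above 0.175 m).
It fails at once if the fingers touch the bottle once the pallet has left the loading zone (travel over 0.07 m) (value of joint pallet above 0.07 m and contact force between the fingers and bottle above 0.5 N).
It fails at once if a bystander (jar, can, funnel, bowl, screwdriver) is moved by more than 30 mm, or the jar or can is tipped over (distance of any of amber, can, funnel, bowl, driver from where it was at the start of the episode above 0.03 m or angle between any of amber, can's own z axis and vertical above 0.5 rad).
It also fails if it takes over 58 s, if anything falls off the work surface, if the arm or the gripper's body presses on something with over 40 N, if the wrist force passes 120 N, or if a joint passes its speed limit or range.

## Working session

There is one attempt and no reset: what is moved stays moved. The work goes in short steps, Python scripts to look and compute and a tool call to move; the robot and the scene stay as the last step left them, time stands still between calls to the robot, and variables do not carry over. Pictures are saved under pics/ and viewed, about 8 in all and at most 12, crops included, and the job is handed in when it is done.

Besides the shell and the picture viewer there is one more tool, called after "Request:" in YAML: its name, and indented under it one key for each argument. carry_out: Moves the arm, as the interface text tells. Its arguments: {"type":"object","properties":{"rows":{"type":"array"},"hand":{"type":"number"}},"required":["rows"]}

```bash
mkdir -p pics; cat > h.py <<'E'
from plant import *
import numpy as np, cv2
def save(n,f):
    im=capture(n); cv2.imwrite('pics/'+f,im[:,:,::-1]); return im
def ray(n,uv,z):
    c=camera_info(n);K=np.array(c['camera_matrix']);T=np.array(c['pose'])
    p=cv2.undistortPoints(np.array(uv,float).reshape(-1,1,2),K,np.array(c['dist'],float)).reshape(-1,2)
    d=np.c_[p,np.ones(len(p))]@T[:3,:3].T; o=T[:3,3]
    return o+d*((z-o[2])/d[:,2])[:,None]
def proj(n,P):
    c=camera_info(n);T=np.linalg.inv(np.array(c['pose']))
    return cv2.projectPoints(np.array(P,float).reshape(-1,3),cv2.Rodrigues(T[:3,:3])[0],T[:3,3],np.array(c['camera_matrix']),np.array(c['dist'],float))[0].reshape(-1,2)
E
python3 - <<'E'
from h import *
for n in ('scene','top'):
    save(n,n+'1.png'); print(np.round(camera_info(n)['pose'],2))
print(get_obs())
E
```

```text
[[ 3.50000e-01  7.50000e-01 -5.60000e-01  1.17109e+03]
 [ 9.40000e-01 -2.90000e-01  2.10000e-01 -1.67040e+02]
 [-1.00000e-02 -6.00000e-01 -8.00000e-01  9.66360e+02]
 [ 0.00000e+00  0.00000e+00  0.00000e+00  1.00000e+00]]
[[-2.0000e-02 -9.9000e-01  1.4000e-01  4.2929e+02]
 [-1.0000e+00  1.0000e-02 -4.0000e-02  6.7700e+01]
 [ 3.0000e-02 -1.4000e-01 -9.9000e-01  1.1226e+03]
 [ 0.0000e+00  0.0000e+00  0.0000e+00  1.0000e+00]]
{'time': 0.1, 'joint_positions': array([ 1.01001822e+00,  3.42646144e-01,  1.52489611e+00, -9.13978997e-06,
        1.27541868e+00, -1.46001017e-01]), 'dq': array([ 0.00024145, -0.00179668, -0.00165421,  0.00086836,  0.00015305,
        0.00031647]), 'tau': array([ 2.69413751e-03, -4.31999516e+01, -2.44696534e+01,  7.20267836e-02,
        5.25200833e-02, -8.51030700e-05]), 'tool_pos': array([211.35792831, 480.18454584, 226.12690927]), 'tcp_rot': array([ 3.00197934,  1.56942801, -2.12518407]), 'contact_force': array([-0.79142645,  0.20422758,  0.14856271]), 'moment': array([-0.00178024,  0.02531517, -0.00685095]), 'grip_width': 91.43162682054822}
```

View pics/scene1.png

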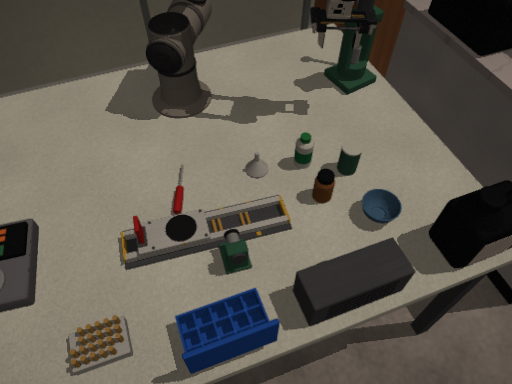

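View pics/top1.png

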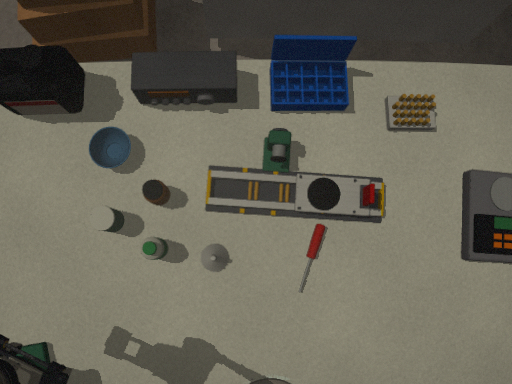

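The top view shows the bottle cap at about (153,248), the pad at (323,194), the handle at (370,195) and the side head at (278,150). The amber jar is at (155,192) and the can at (108,219), both near the bottle. Next I'll measure these.

```bash
cat > m.py <<'E'
from h import *
def blob(n,im,mask,near,r):
    mk=(mask*255).astype(np.uint8); w=np.zeros_like(mk); cv2.circle(w,near,r,255,-1); mk&=w
    k,l,s,c=cv2.connectedComponentsWithStats(mk)
    i=1+np.argmax(s[1:,4]); cn=cv2.findContours((l==i).astype(np.uint8),cv2.RETR_EXTERNAL,cv2.CHAIN_APPROX_NONE)[0][0]
    return c[i],s[i],cn
def masks(im):
    hsv=cv2.cvtColor(im,cv2.COLOR_RGB2HSV); H,S,V=[hsv[:,:,i] for i in range(3)]
    return dict(green=(H>40)&(H<90)&(S>110)&(V>35),red=((H<8)|(H>172))&(S>150)&(V>70),dark=V<45,yellow=(H>15)&(H<30)&(S>140)&(V>90))
E
python3 - <<'E'
from m import *
def rd(f): return cv2.imread('pics/'+f)[:,:,::-1].copy()
t,s=rd('top1.png'),rd('scene1.png')
for n,im,caps,pad,han in(('top',t,(153,248),(323,194),(370,195)),('scene',s,(306,138),(181,228),(139,230))):
    m=masks(im)
    c,st,cn=blob(n,im,m['green'],caps,11); print(n,'cap',c,st,ray(n,[c],118 if n=='top' else 112))
    c,st,cn=blob(n,im,m['dark'],pad,22); e=cv2.fitEllipse(cn); print('pad',c,st,e,ray(n,[e[0]],48))
    c,st,cn=blob(n,im,m['red'],han,25); print('handle',c,st,ray(n,[c],115))
    print(np.round(ray(n,cv2.boxPoints(cv2.minAreaRect(cn)),115)))
# rail yellow end stops in top
m=masks(t);k,l,ss,c=cv2.connectedComponentsWithStats(m['yellow'].astype(np.uint8))
for i in range(1,k):
    if ss[i,4]>8 and 195<c[i,0]<395: print(ss[i],c[i],ray('top',[c[i]],20))
big=[cv2.resize(t[140:290,70:230],None,fx=4,fy=4,interpolation=2),]
b2=cv2.resize(t[120:240,200:400],None,fx=4,fy=4,interpolation=2)
cv2.imwrite('pics/c1.png',b2[:,:,::-1]);cv2.imwrite('pics/c2.png',big[0][:,:,::-1])
E
```

```text
top cap [148.66935484 247.87096774] [143 242  13  13 124] [[439.1775423  276.16563941 118.        ]]
pad [323.43890274 193.44513716] [308 178  32  32 802] ((323.44390869140625, 193.447265625), (30.597566604614258, 31.552101135253906), 134.4766845703125) [[ 568.31476014 -144.7055116    48.        ]]
handle [368.48309179 193.70531401] [363 184  12  20 207] [[ 557.45713261 -240.07256998  115.        ]]
[[ 581. -228.  115.]
 [ 581. -255.  115.]
 [ 535. -252.  115.]
 [ 535. -226.  115.]]
scene cap [305.30952381 137.55952381] [301 133  10  10  84] [[440.95190456 273.71447627 112.        ]]
pad [180.46416938 227.50325733] [166 215  30  26 614] ((180.46316528320312, 227.5037384033203), (24.65066146850586, 29.813026428222656), 71.54177856445312) [[ 569.77944053 -146.71451889   48.        ]]
handle [137.768 226.872] [133 216  11  27 125] [[ 574.20326599 -247.13015381  115.        ]]
[[ 539. -259.  115.]
 [ 538. -242.  115.]
 [ 621. -237.  115.]
 [ 622. -253.  115.]]
[242 168   6   4  21] [244.85714286 169.52380952] [[636.93747454  51.26381248  20.        ]]
[206 170   6  34 104] [208.31730769 185.96153846] [[595.44181071 145.33010396  20.        ]]
[273 171   5   3  13] [275.         172.15384615] [[629.10255137 -26.33487618  20.        ]]
[248 182   4  17  51] [249.41176471 189.96078431] [[583.6558801   40.44013742  20.        ]]
[254 182   4  18  54] [255.59259259 190.68518519] [[581.56484435  24.65815968  20.        ]]
[380 182   4  34  86] [382.04651163 198.52325581] [[ 556.35173066 -304.77096131   20.        ]]
[279 184   4  18  56] [280.33928571 192.16071429] [[576.86148245 -38.73996989  20.        ]]
[285 184   4  18  58] [286.53448276 192.70689655] [[575.22319847 -54.64730363  20.        ]]
[240 208   5   5  24] [241.91666667 210.08333333] [[532.30111086  60.3708292   20.        ]]
[271 210   5   5  22] [272.95454545 212.27272727] [[525.47464578 -18.51345564  20.        ]]
```

View pics/c1.png

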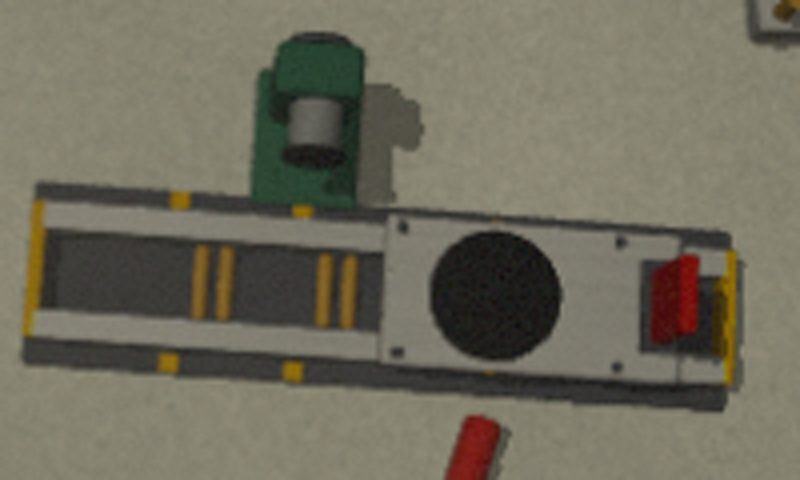

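View pics/c2.png

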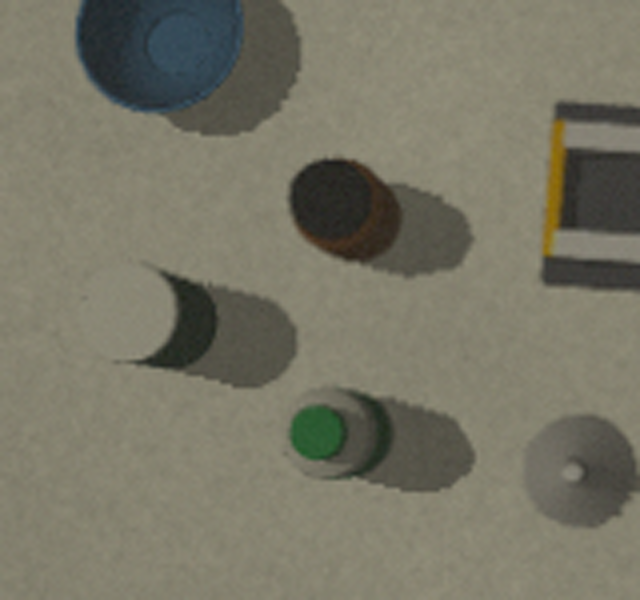

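The crops agree with that. The handle's top strip is at about (372,193) in the top view, seen tilted, and the first-station marks are at (274,172) and (272,212). The bottle is free on the up-right/down-left diagonal. Next I'll work out the directions and shifts.

```bash
python3 - <<'E'
from h import *
from scipy.spatial.transform import Rotation as R
o=get_obs(); M=R.from_euler('xyz',o['tcp_rot']).as_matrix(); print(np.round(M,3)); j=M[:,2]; a=np.degrees(np.arctan2(j[1],j[0])); print('jaw',a)
for nm,uv,z in(('amber',(152.5,190),98),('can',(101.5,218),97),('funneltip',(213.3,258),75),('handletop',(372.2,193.2),115),('headtop',(280,150),60)): print(nm,ray('top',[uv],z))
for z in (0,8,12,20): print(z,ray('top',[(275,172.2),(273,212.3)],z).mean(0))
for z in (20,28): print('ends',ray('top',[(208.3,186),(382,198.5)],z))
print('sceneproj of bottle top/bottom at 440,275',proj('scene',[[440,275,118],[440,275,0]]),proj('top',[[440,275,0]]))
for want in(-45,-4.95,0): print(want,[(want-a+90)%180-90])
print(o['joint_positions'])
E
```

```text
[[-0.001 -0.915  0.403]
 [-0.001  0.403  0.915]
 [-1.     0.    -0.001]]
jaw 66.235183354014
amber [[575.86249383 272.59404995  98.        ]]
can [[510.74910991 394.03256103  97.        ]]
funneltip [[413.55992166 130.65507001  75.        ]]
handletop [[ 558.53662427 -249.23174598  115.        ]]
headtop [[678.12160317 -36.95102099  60.        ]]
0 [579.87520233 -24.11555159   0.        ]
8 [578.80207851 -23.46124259   8.        ]
12 [578.2655166  -23.13408808  12.        ]
20 [577.19239278 -22.47977908  20.        ]
ends [[ 595.34302211  145.37471427   20.        ]
 [ 556.41472096 -304.64923412   20.        ]]
ends [[ 594.13820541  144.81114586   28.        ]
 [ 555.49235067 -301.94762928   28.        ]]
sceneproj of bottle top/bottom at 440,275 [[305.7779015  135.77895027]
 [301.92921468 162.31524889]] [[158.62740851 247.89450872]]
-45 [np.float64(68.764816645986)]
-4.95 [np.float64(-71.185183354014)]
0 [np.float64(-66.235183354014)]
[ 1.01001822e+00  3.42646144e-01  1.52489611e+00 -9.13978997e-06
  1.27541868e+00 -1.46001017e-01]
```

Request:
carry_out:
  rows:
    - [8,-7,0,-3]
    - [25,-22,0,-8]
    - [45,-42,0,-14]
    - [68,-62,0,-20]
    - [90,-82,0,-26]
    - [112,-102,0,-32]
    - [134,-122,0,-38]
    - [156,-141,0,-44]
    - [176,-160,0,-50]
    - [194,-177,0,-56]
    - [210,-190,0,-62]
    - [221,-199,0,-67]
    - [227,-204,0,-71.2]
    - [228.6,-205.2,0,-71.2]
    - [228.6,-205.2,0,-71.2]
    - [228.6,-205.2,0,-71.2]
  hand: 91

```text
time: 1.43
tool_pos: [439.5, 275.2, 225.9]
tcp_rot: [3.131, 1.569, 3.047]
contact_force: [-0.8, -0.0, -1.2]
grip_width: 91.0
```

Request:
carry_out:
  rows:
    - [0.5,0,-8,0]
    - [0.5,0,-24,0]
    - [0.5,0,-44,0]
    - [0.5,0,-66,0]
    - [0.5,0,-88,0]
    - [0.5,0,-110,0]
    - [0.5,0,-130,0]
    - [0.5,0,-146,0]
    - [0.5,0,-158,0]
    - [0.5,0,-165,0]
    - [0.5,0,-168,0]
    - [0.5,0,-168.5,0]
    - [0.5,0,-168.5,0]

```text
time: 2.52
tool_pos: [440.1, 275.5, 57.7]
tcp_rot: [2.868, 1.569, 2.784]
contact_force: [-0.3, -0.4, 0.4]
grip_width: 90.9
```

Request:
carry_out:
  rows:
    - [0,0,0,0]
    - [0,0,0,0]
    - [0,0,0,0]
    - [0,0,0,0]
    - [0,0,0,0]
    - [0,0,0,0]
    - [0,0,0,0]
    - [0,0,0,0]
    - [0,0,0,0]
    - [0,0,0,0]
    - [0,0,0,0]
    - [0,0,0,0]
  hand: 45

```text
time: 3.52
tool_pos: [439.9, 275.5, 57.8]
tcp_rot: [2.973, 1.569, 2.889]
contact_force: [-2.1, -0.9, 3.4]
grip_width: 53.6
```

Request:
carry_out:
  rows:
    - [0,0,3,0]
    - [0,0,10,0]
    - [0,0,22,0]
    - [0,0,38,0]
    - [0,0,56,0]
    - [0,0,74,0]
    - [0,0,92,0]
    - [0,0,108,0]
    - [0,0,120,0]
    - [0,0,127,0]
    - [0,0,130,0]
    - [0,0,130,0]

```text
time: 4.52
tool_pos: [440.1, 275.5, 188.2]
tcp_rot: [2.532, 1.57, 2.448]
contact_force: [0.7, -0.5, -2.3]
grip_width: 53.7
```

Request:
carry_out:
  rows:
    - [1,-5,0,0]
    - [4,-15,0,0]
    - [10,-33,0,0]
    - [18,-58,0,0]
    - [26,-86,0,0]
    - [35,-115,0,0]
    - [44,-144,0,0]
    - [53,-173,0,0]
    - [62,-202,0,0]
    - [71,-231,0,0]
    - [80,-260,0,0]
    - [89,-289,0,0]
    - [98,-318,0,0]
    - [107,-347,0,0]
    - [115,-373,0,0]
    - [122,-395,0,0]
    - [126,-410,0,0]
    - [128,-418,0,0]
    - [129,-421,0,0]
    - [129,-421,0,0]

```text
time: 6.18
tool_pos: [568.8, -145.5, 187.8]
tcp_rot: [2.597, 1.568, 2.512]
contact_force: [-0.7, 0.5, -1.9]
grip_width: 53.7
```

```bash
python3 - <<'E'
from m import *
o=get_obs();print(o['tool_pos'],o['grip_width'],o['contact_force'])
t=save('top','top2.png');s=save('scene','scene2.png')
ct=proj('top',[[569,-146,100]])[0];cs=proj('scene',[[569,-146,180]])[0];print(ct,cs)
a=t[120:280,200:400];b=s[130:290,90:290]
cv2.imwrite('pics/v2.png',cv2.resize(np.hstack([a,b]),None,fx=2,fy=2,interpolation=2)[:,:,::-1])
E
```

```text
[ 568.77818142 -145.52635534  187.75997189] 53.71363859217383 [-0.69950573  0.52540715 -1.8995607 ]
[328.08913293 190.3107233 ] [172.72379963 198.17552189]
```

View pics/v2.png

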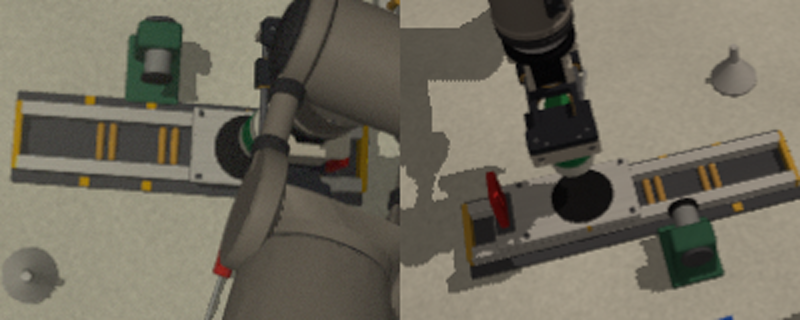

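The right half shows the bottle held just above the pad, at crop position (575,165), with the pad at (582,195). I'll lower it slowly.

Request:
carry_out:
  rows:
    - [0,0,-4,0]
    - [0,0,-12,0]
    - [0,0,-22,0]
    - [0,0,-33,0]
    - [0,0,-44,0]
    - [0,0,-54,0]
    - [0,0,-62,0]
    - [0,0,-68,0]
    - [0,0,-72,0]
    - [0,0,-75,0]
    - [0,0,-77,0]
    - [0,0,-78,0]
    - [0,0,-79,0]
    - [0,0,-79.7,0]
    - [0,0,-80.2,0]
    - [0,0,-80.2,0]

```text
time: 7.62
tool_pos: [568.8, -144.4, 108.0]
tcp_rot: [2.442, 1.569, 2.359]
contact_force: [-0.1, 0.1, -2.2]
grip_width: 53.6
```

Request:
carry_out:
  rows:
    - [0,0,-0.4,0]
    - [0,0,-0.8,0]
    - [0,0,-1.2,0]
    - [0,0,-1.5,0]
    - [0,0,-1.5,0]

```text
time: 8.03
tool_pos: [568.8, -144.4, 106.4]
tcp_rot: [2.474, 1.569, 2.391]
contact_force: [-0.6, 1.4, -2.4]
grip_width: 53.5
```

Request:
carry_out:
  rows:
    - [0,-0.5,-0.3,0]
    - [0,-1,-0.6,0]
    - [0,-1,-0.9,0]
    - [0,-1,-1.2,0]
    - [0,-1,-1.2,0]
    - [0,-1,-1.2,0]

```text
time: 8.53
tool_pos: [568.8, -145.4, 105.8]
tcp_rot: [2.381, 1.569, 2.298]
contact_force: [-2.7, 1.0, 3.8]
grip_width: 53.6
```

Contact is light: Fz rose by about 6 N. I'll release.

Request:
carry_out:
  rows:
    - [0,0,0,0]
    - [0,0,0,0]
    - [0,0,0,0]
    - [0,0,0,0]
    - [0,0,0,0]
    - [0,0,0,0]
    - [0,0,0,0]
    - [0,0,0,0]
    - [0,0,0,0]
    - [0,0,0,0]
  hand: 91

```text
time: 9.37
tool_pos: [568.9, -145.5, 105.8]
tcp_rot: [2.374, 1.569, 2.291]
contact_force: [0.2, -0.1, -0.3]
grip_width: 91.1
```

Request:
carry_out:
  rows:
    - [0,0,3,0]
    - [0,0,9,0]
    - [0,0,18,0]
    - [0,0,30,0]
    - [0,0,44,0]
    - [0,0,60,0]
    - [0,0,76,0]
    - [0,0,92,0]
    - [0,0,108,0]
    - [0,0,120,0]
    - [0,0,128,0]
    - [0,0,130,0]
    - [0,0,130,0]

```text
time: 10.45
tool_pos: [569.0, -145.5, 236.5]
tcp_rot: [1.369, 1.57, 1.286]
contact_force: [0.2, 0.1, -0.6]
grip_width: 90.9
```

Request:
carry_out:
  rows:
    - [0,-5,0,0]
    - [-1,-16,0,0]
    - [-3,-34,0,0]
    - [-5,-56,0,0]
    - [-7,-80,0,0]
    - [-9,-102,0,0]
    - [-11,-120,0,0]
    - [-12,-134,0,0]
    - [-12.5,-141,0,0]
    - [-12.5,-142.5,0,0]
    - [-12.5,-142.5,0,0]
    - [-12.5,-142.5,0,0]
  hand: 0

```text
time: 11.45
tool_pos: [556.7, -287.2, 236.5]
tcp_rot: [1.539, 1.57, 1.457]
contact_force: [-0.0, 0.2, 0.3]
grip_width: 15.6
```

```bash
python3 - <<'E'
from m import *
o=get_obs();print(o['tool_pos'],o['grip_width'],o['contact_force'])
t=save('top','top3.png');s=save('scene','scene3.png')
print('expect cap',proj('top',[[569,-145.5,166]]),proj('scene',[[569,-145.5,166]]))
for n,im,z in(('top',t,166),('scene',s,160)):
    p=proj(n,[[569,-145.5,160]])[0]
    try:
        c,st,cn=blob(n,im,masks(im)['green'],tuple(int(round(v)) for v in p),9);print(n,c,st,ray(n,[c],z))
    except Exception as e: print(n,e)
c,st,cn=blob('scene',s,masks(s)['red'],(139,230),25);print('handle',c,st)
cv2.imwrite('pics/v3.png',cv2.resize(np.hstack([t[120:280,220:420],s[130:290,90:290]]),None,fx=2,fy=2,interpolation=2)[:,:,::-1])
E
```

```text
[ 556.650725   -287.22935941  236.45110576] 15.571258496005768 [-0.02631971  0.22870088  0.26276841]
expect cap [[333.75549666 186.25384546]] [[173.84376342 201.48909089]]
top [332.84137931 186.93103448] [326 181  14  13 145] [[ 567.49089002 -143.34833224  166.        ]]
scene [174.12403101 203.10852713] [168 197  13  13 129] [[ 569.48359377 -145.89060615  160.        ]]
handle [138.2        228.11034483] [133 216  12  27 145]
```

View pics/v3.png

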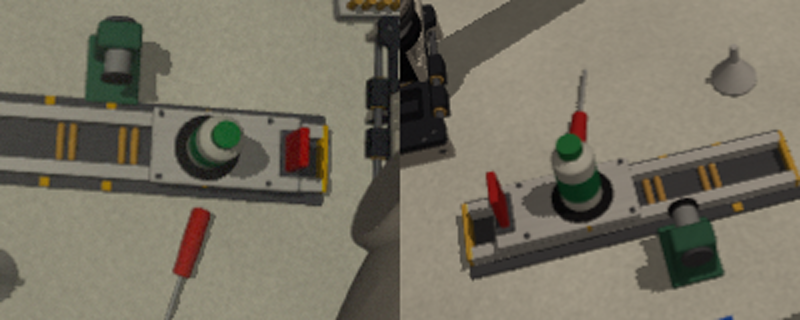

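The bottle stands upright in the middle of the pad: (568.5,-144.6) against pad centre (569,-145.7). I'll lower the closed fingers behind the handle.

Request:
carry_out:
  rows:
    - [0,0,-6,0]
    - [0,0,-18,0]
    - [0,0,-34,0]
    - [0,0,-54,0]
    - [0,0,-76,0]
    - [0,0,-98,0]
    - [0,0,-118,0]
    - [0,0,-134,0]
    - [0,0,-146,0]
    - [0,0,-152,0]
    - [0,0,-154,0]
    - [0,0,-154,0]

```text
time: 12.55
tool_pos: [556.8, -286.6, 82.4]
tcp_rot: [1.662, 1.57, 1.581]
contact_force: [-0.1, -0.1, 0.8]
grip_width: 0.4
```

Request:
carry_out:
  rows:
    - [0.2,2,0,0]
    - [0.4,4,0,0]
    - [0.5,6,0,0]
    - [0.7,8,0,0]
    - [0.9,10,0,0]
    - [1.1,12,0,0]
    - [1.2,14,0,0]
    - [1.4,16,0,0]
    - [1.5,18,0,0]
    - [1.7,20,0,0]
    - [1.9,22,0,0]
    - [2.1,24,0,0]
    - [2.2,26,0,0]
    - [2.2,26,0,0]

```text
time: 13.72
tool_pos: [559.1, -260.1, 82.4]
tcp_rot: [1.686, 1.569, 1.605]
contact_force: [-0.2, -0.2, -0.2]
grip_width: 0.3
```

```bash
python3 - <<'E'
from m import *
o=get_obs();print(o['tool_pos'],o['contact_force'])
t=save('top','top4.png');s=save('scene','scene4.png')
for n,im,p,z in(('top',t,(333,187),166),('scene',s,(174,203),160)):
    c,st,cn=blob(n,im,masks(im)['green'],p,18);print(n,c,st,ray(n,[c],z))
c,st,cn=blob('scene',s,masks(s)['red'],(139,230),25);print('handle',c,st)
E
```

```text
[ 559.05585662 -260.13788666   82.44095151] [-0.21124188 -0.17044321 -0.19303605]
top [329.93706294 186.76223776] [324 180  13  14 143] [[ 567.96105454 -136.75055494  166.        ]]
scene [176.73015873 202.52380952] [171 197  12  12 126] [[ 570.0489995  -139.47166017  160.        ]]
handle [143.71428571 228.5       ] [142 224   4  11  14]
```

The pallet moved about 6.5 mm with the bottle riding along. About 116 mm remains to the station. I'll push slowly.

Request:
carry_out:
  rows:
    - [0.1,1,0,0]
    - [0.3,3,0,0]
    - [0.5,6,0,0]
    - [0.9,10,0,0]
    - [1.3,15,0,0]
    - [1.7,20,0,0]
    - [2.2,25,0,0]
    - [2.6,30,0,0]
    - [3,35,0,0]
    - [3.5,40,0,0]
    - [3.9,45,0,0]
    - [4.3,50,0,0]
    - [4.8,55,0,0]
    - [5.2,60,0,0]
    - [5.7,65,0,0]
    - [6.1,70,0,0]
    - [6.4,74,0,0]
    - [6.7,77,0,0]
    - [6.9,79,0,0]
    - [7,80,0,0]

```text
time: 15.48
tool_pos: [566.1, -180.0, 82.4]
tcp_rot: [1.651, 1.569, 1.57]
contact_force: [-1.2, -1.8, 0.8]
grip_width: 0.2
```

Request:
carry_out:
  rows:
    - [0,0.5,0,0]
    - [0.1,1.5,0,0]
    - [0.3,3,0,0]
    - [0.4,5,0,0]
    - [0.6,7,0,0]
    - [0.8,9,0,0]
    - [1,11,0,0]
    - [1.1,13,0,0]
    - [1.3,15,0,0]
    - [1.5,17,0,0]
    - [1.6,18,0,0]
    - [1.6,18.5,0,0]
    - [1.6,18.5,0,0]

```text
time: 16.57
tool_pos: [567.8, -161.3, 82.4]
tcp_rot: [1.51, 1.569, 1.429]
contact_force: [0.2, -0.8, -0.4]
grip_width: 0.3
```

```bash
cat > chk.py <<'E'
from m import *
import sys
o=get_obs();print(o['tool_pos'],o['contact_force'],o['time'])
k=sys.argv[1]
t=save('top',f'top{k}.png');s=save('scene',f'scene{k}.png')
y=float(sys.argv[2]); P=[[569+0.0868*(y+145.7),y,160]]
for n,im,z in(('top',t,166),('scene',s,160)):
    p=tuple(int(round(v)) for v in proj(n,P)[0])
    c,st,cn=blob(n,im,masks(im)['green'],p,12);print(n,c,st[2:],np.round(ray(n,[c],z),1))
E
python3 chk.py 5 -42
```

```text
[ 567.82216078 -161.31434889   82.44742049] [ 0.15107736 -0.77919297 -0.35448245] 16.5667
top [286.25362319 183.66666667] [ 13  14 138] [[576.3 -38.4 166. ]]
scene [216.06779661 193.62711864] [ 12  12 118] [[578.5 -41.  160. ]]
```

Request:
carry_out:
  rows:
    - [0,0.5,0,0]
    - [0.1,1.2,0,0]
    - [0.2,2,0,0]
    - [0.3,3,0,0]
    - [0.4,4,0,0]
    - [0.4,5,0,0]
    - [0.5,6,0,0]
    - [0.5,6,0,0]

```text
time: 17.33
tool_pos: [568.3, -155.9, 82.5]
tcp_rot: [1.282, 1.57, 1.2]
contact_force: [-0.7, -2.2, -0.2]
grip_width: 0.5
```

Request:
carry_out:
  rows:
    - [0,0.5,0,0]
    - [0.1,1,0,0]
    - [0.1,1.5,0,0]
    - [0.2,2,0,0]
    - [0.2,2,0,0]

```text
time: 17.75
tool_pos: [568.6, -153.5, 82.5]
tcp_rot: [1.413, 1.569, 1.331]
contact_force: [-0.1, -1.4, -0.1]
grip_width: 0.7
```

Request:
carry_out:
  rows:
    - [0,0.5,0,0]
    - [0.1,1,0,0]
    - [0.1,1.5,0,0]
    - [0.1,1.5,0,0]

```text
time: 18.08
tool_pos: [568.7, -151.4, 82.5]
tcp_rot: [1.444, 1.569, 1.363]
contact_force: [-0.7, 0.5, 0.6]
grip_width: 0.4
```

```bash
python3 chk.py 6 -31
```

```text
[ 568.72330943 -151.44335959   82.51369522] [-0.70220757  0.47144638  0.60600238] 18.0833
top [281.98540146 183.20437956] [ 13  13 137] [[577.4 -28.9 166. ]]
scene [220.         192.73684211] [ 11  12 114] [[579.4 -31.  160. ]]
```

Request:
carry_out:
  rows:
    - [0,0.5,0,0]
    - [0.1,1,0,0]
    - [0.1,1.5,0,0]
    - [0.1,1.5,0,0]

```text
time: 18.52
tool_pos: [568.8, -149.9, 82.5]
tcp_rot: [1.478, 1.568, 1.397]
contact_force: [-0.2, 0.5, -0.2]
grip_width: 0.0
```

Request:
carry_out:
  rows:
    - [0,0.5,0,0]
    - [0.1,1,0,0]
    - [0.1,1.5,0,0]
    - [0.1,1.5,0,0]

```text
time: 18.85
tool_pos: [568.9, -148.2, 82.5]
tcp_rot: [1.507, 1.568, 1.426]
contact_force: [0.2, -0.1, -0.6]
grip_width: 0.4
```

```bash
python3 chk.py 7 -28
```

```text
[ 568.90165943 -148.22001233   82.46046123] [ 0.19363466 -0.05246693 -0.62583959] 18.85
top [279.15328467 183.05839416] [ 13  13 137] [[577.8 -22.5 166. ]]
scene [222.36134454 192.31092437] [ 12  13 119] [[580.2 -25.1 160. ]]
```

The pallet moved 6 mm while the tool moved 3 mm, so the detent has drawn it in. I'll back off and lift clear.

Request:
carry_out:
  rows:
    - [0,-2,0,0]
    - [-0.5,-6,0,0]
    - [-1,-12,0,0]
    - [-1.5,-20,0,0]
    - [-2,-28,0,0]
    - [-2.5,-34,0,0]
    - [-3,-38,0,0]
    - [-3,-40,0,0]
    - [-3,-40,0,0]

```text
time: 19.7
tool_pos: [565.8, -188.9, 82.4]
tcp_rot: [1.467, 1.568, 1.386]
contact_force: [0.9, -0.3, 0.4]
grip_width: 0.5
```

Request:
carry_out:
  rows:
    - [0,0,8,0]
    - [0,-3,24,0]
    - [0,-10,45,0]
    - [0,-20,68,0]
    - [0,-32,92,0]
    - [0,-46,115,0]
    - [0,-60,135,0]
    - [0,-74,150,0]
    - [0,-86,160,0]
    - [0,-95,166,0]
    - [0,-100,169,0]
    - [0,-100,170,0]
    - [0,-100,170,0]

```text
time: 20.78
tool_pos: [565.7, -288.5, 251.9]
tcp_rot: [1.784, 1.568, 1.703]
contact_force: [-0.1, 0.6, -1.3]
grip_width: 0.6
```

```bash
python3 chk.py 8 -24; python3 - <<'E'
from m import *
t,s=[cv2.imread(f'pics/{n}8.png')[:,:,::-1] for n in('top','scene')]
n='scene';c,st,cn=blob(n,s,masks(s)['red'],tuple(int(v) for v in proj(n,[[568,-128,90]])[0]),25);print('handle',c,st)
cv2.imwrite('pics/v8.png',cv2.resize(np.hstack([t[120:280,190:390],s[130:290,110:310]]),None,fx=2,fy=2,interpolation=2)[:,:,::-1])
# handle shift along rail, from scene1 face centre
a=ray(n,[(137.77,226.87),c],85);print(a,np.linalg.norm(a[1]-a[0]))
E
```

```text
[ 565.67560212 -288.46261921  251.93469151] [-0.12753264  0.57791204 -1.30616663] 20.7833
top [279.14388489 183.0647482 ] [ 13  13 139] [[577.8 -22.5 166. ]]
scene [222.34745763 192.36440678] [ 12  12 118] [[580.3 -25.2 160. ]]
handle [180.23360656 206.63934426] [173 192  17  40 244]
[[ 553.16622639 -249.94641344   85.        ]
 [ 530.53566437 -131.52463547   85.        ]] 120.56475369829417
```

View pics/v8.png

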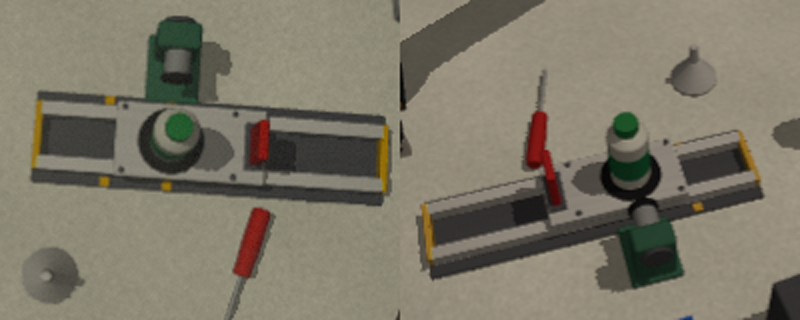

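The final view shows the bottle upright and centred on the pad at crop position (171,139), beside the green head and in line with the station mark at (166,186). Two readings taken 1.9 s apart agree to 0.1 mm, so I'll hand in.

```bash
python3 -c "
from plant import *
print(close_job())"
```

```text
the job is handed in; nothing more can be done
None
```

I set the bottle upright in the middle of the pad and let go with the pallet still in its loading zone. I then pushed the pallet by its red handle with closed fingers until the first-station detent took it, and handed the job in at about 21 s. No verdict is reported.

**Checks that passed:**
- **Placing:** after release, the bottle measured about 1 mm from the pad centre.
- **Detent:** near the station the pallet ran about 3 mm ahead of the fingers and settled. Two readings 1.9 s apart, before and after backing off, agreed to 0.1 mm.
- **Position:** the pad stopped within about 1.5 mm of where I had estimated the first station from its marks, and the bottle stood upright on the pad.
- **Bystanders:** I saw nothing displaced, but the last crop showed only the funnel and screwdriver. I did not measure any of the bystanders again.

**Checks that failed or disagreed:**
- **Camera agreement:** the two cameras differ by about 2.5 mm in absolute position, roughly the calibration error.
- **Handle position:** my last handle measurement was unusable, probably because the red mask merged with the screwdriver. The final pallet position therefore rests on the bottle's position and the view of the marks.

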